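Roll the finisher spindle flat-up in its V-blocks and lower the hold-down

ROBOT

A 6-joint arm with a two-finger parallel gripper is mounted at the origin on the work surface. World frame = base frame: x ahead of the robot, y to its left, z up, the work surface at z = 0. Lengths are in mm, angles in rad, forces in N, time in s.
With the tool pointing down it reaches from about 350 to 775 mm from the base axis. Payload 7.3 kg.
Tool frame: the origin (TCP) lies at the very end of the fingers, on their centre line; the grasp point (between the pads) lies 19 mm behind it; x points along the fingers, y is the direction in which the jaws open and shut, and the axes are right-handed (so a half turn about x gives the same grasp; the last joint's range is limited). The gripper opens to 92 mm and grips with 3 to 60 N. Pads are 19 mm wide; open, the fingers measure 130 mm over their backs; the gripper's body (75 mm by 190 mm) begins 47 mm behind the grasp point.
Start: joints at [0.971, 0.342, 1.524, -0, 1.275, -0.146], TCP at [230.141, 471.89, 226.741] pointing down, gripper open.
Joint ranges: [-2.53, 2.53], [-0.77, 2.02], [0.04, 2.7], [-1, 4.14], [0.28, 2.66], [-3.11, 3.11]. Speed limits (rad/s): [2.57, 2.57, 3.14, 3.14, 3.14, 3.14].

INTERFACE

Orientations are given as [roll, pitch, yaw] about the fixed x, y, z axes, in that order (R = Rz(yaw) Ry(pitch) Rx(roll)).
In Python, from plant import bot gives the robot as it stands.
- The arm moves only by the tool step_arm, never from a script. Its argument "targets" is a list that holds one entry, the list of rows, each a list of 4 numbers: the shift along the tool's x, y, z in m, then the turn about the tool's x in degrees. A call has exactly 5 rows; each row is the pose to reach, as a shift and turn from the pose measured when the call began, along the tool's axes at that moment; what a row does not reach only later rows make up. A row lasts 1/12 s, in which the tool goes at most 41.7 mm and 7.16 degrees, less where a joint would pass 70% of its speed; a pose out of reach is approached as far as the arm can. A call with a gripper value outside its range is refused whole. "jaw" is the closure, from 0 (fully open) to 1 (shut), set as the call begins (left out, the last holds). The fingers move at their own pace and stop on an object; the grip force is fixed at half the most. Time passes only in rows, so rows that repeat a pose let the fingers close, or fill a call up. It gives the time, the measured TCP pose, the force and the opening at its end, in the units of the state.
- bot.get_obs(): the state, without advancing time (a new reading comes with each control period).
- bot.capture(name): name is "scene" or "top" or "wrist"; returns a dict with "color" (420x560x3 uint8, red, green, blue), "depth" (420x560 float32, mm along the optical axis (not along the pixel's ray), 0 where there is no reading), "fov_y" (degrees; the focal length in pixels is half the picture's height over the tangent of half this angle, whatever the lens; pixels are square), "cx", "cy" (the principal point, pixels), "rvec" (rotation vector, rad) and "tvec" (3), from world to camera coordinates, as OpenCV has them. Camera axes: x right, y down, z forward; pixel columns grow to the right and rows downward; lengths in mm; the calibration is good to about 2 mm. A picture is of the moment at which its call begins.
- bot.close_job(): hands the job in, once; it reports no verdict.
The state is a dict: "time": time; "joint_positions": joint angles; "dq": joint speeds; "tau": joint torques, N m; "tool_pos": TCP position; "tcp_rot": TCP orientation; "contact_force": force on the tool from outside, world axes, zero at the start; "moment": the same for the moment, N m; "grip_width": finger opening in mm.
Only numpy, scipy, OpenCV 4.12 (cv2) and the standard library are available. Lean on these libraries where they do the work, as an engineer would, in place of code of your own. Each camera call takes 0.05 s, during which the arm holds its last target. There are 200 camera calls.

TASK

The finishing machine's aluminium spindle lies in the two green V-blocks with its blue-marked flat turned to one side: roll it round by its brass cross bar, without lifting it out of the V-blocks, until the blue flat faces straight up, and take the hand away from it. Then swing the hold-down arm (red grip) over and press it down until its black pad sits fully down on the flat, leave it there, and leave the two heels and the screwdriver lying beside it where they are.

Things in the scene. Friction and masses are not known exactly. Their poses are not given: they have to be found in the camera images.
- fixture: Green fixture fixed to the bench, yaw within 25 degrees: plate 165 x 180 x 12 mm, two V-blocks (72 mm wide, 93 mm high, at x = -55 to -25 and 60 to 90 mm), hinge post 138 mm high on its +y side. Origin on the bench under the spindle's axis, which runs along the fixture's x, 95 mm above the bench. Heels and a screwdriver lie about 150 mm from it.
- spindle: Loose aluminium spindle in the Vs, diameter 40 mm, 210 mm long, about 0.75 kg; dark collars (50 mm) stop it sliding along. Origin on its axis, x along it (as the fixture's x), z out of the flat: up when done. Friction alone keeps it at any angle. It starts rolled about x by 35 to 80 degrees in the negative sense, the flat facing over to the fixture's +y side.
- flat (a point): Centre of the spindle's flat (blue face, 66 x 26 mm, between the V-blocks), at (17.5, 0, 15) mm in the spindle's frame, 15 mm from the axis; axes as the spindle's, z out of the flat.
- bar_raised (a point): Raised tip of the brass cross bar, on the rod's axis, at (-85, -70, 0) mm in the spindle's frame. The rod (diameter 12 mm, 140 mm long, 70 mm to each side of the axis, along the spindle's y) is level when the flat faces up. Pushing this end outwards (fixture -y) and down turns the flat up; pressing the other end down turns it back.
- hold_arm (a joint): Hinge angle of the hold-down arm (rad); axis along the fixture's x through (20, 90, 125) mm of the fixture. 0: level, pointing to fixture -y, pad flush on an upturned flat; 1.57: upright; starts at 1.3 to 1.75. Stiff hinge (0.3 N m): it stays where left; pushing at the grip takes 1 to 4 N. If the flat is not up the pad stops early, up to 0.06.
- red_grip (a point): Middle of the arm's red grip (diameter 22 mm, 55 mm long along the arm), 140 mm from the hinge axis; the arm is a steel bar 16 mm wide, 12 mm thick, ending 165 mm from the hinge.
- black_pad (a point): Centre of the underside of the arm's black pad (36 x 24 mm), 90 mm from the hinge axis and 15 mm below the arm's centre line when the arm is level.
- heel: Loose grey rubber heel, 64 x 95 x 10 mm, a bystander to leave alone. Origin on its underside.
- heel_pad: Loose black rubber heel, 67 x 100 x 12 mm, a bystander to leave alone. Origin on its underside.
- driver: Loose screwdriver, 170 mm, a bystander to leave alone. Origin on its underside.

How it is judged:
By the outcome, as a careful person would: the job done as asked, in the order asked, and still so for the second after the job is handed in, with the robot touching nothing.
It also fails if it takes over 48 s, if anything falls off the work surface, if the arm or the gripper's body presses on something with over 40 N, if the wrist force passes 120 N, or if a joint passes its speed limit or range.

## Working session

There is one attempt and no reset: what is moved stays moved. The work goes in short steps, Python scripts to look and compute and a tool call to move; the robot and the scene stay as the last step left them, time stands still between calls to the robot, and variables do not carry over. Pictures are saved under pics/ and viewed, about 8 in all and at most 12, crops included, and the job is handed in when it is done.

Besides the shell and the picture viewer there is one more tool, called after "Request:" as name([rows], argument=value, ...), one row to a line, values as JSON. step_arm: Moves the arm, as the interface text tells. Its arguments: {"type":"object","properties":{"targets":{"type":"array","items":{"type":"array","items":{"type":"array","items":{"type":"number"}}}},"jaw":{"type":"number"}},"required":["targets"]}

```bash
mkdir -p pics; ls; cat > h.py <<'E'
import numpy as np, cv2
from scipy.spatial.transform import Rotation as Rn
from plant import bot
def cap(n):
    c=bot.capture(n); f=c['color'].shape[0]/2/np.tan(np.radians(c['fov_y']/2))
    R=cv2.Rodrigues(np.array(c['rvec'],float))[0]; t=np.array(c['tvec'],float).ravel()
    d=c['depth']; v,u=np.mgrid[:d.shape[0],:d.shape[1]]
    P=np.dstack([(u-c['cx'])/f*d,(v-c['cy'])/f*d,d])
    W=(P-t)@R   # R^T(P-t)
    W[d==0]=np.nan
    c.update(f=f,R=R,t=t,W=W); return c
def save(c,n,crop=None,s=1):
    im=c['color'][...,::-1]
    if crop: im=im[crop[1]:crop[3],crop[0]:crop[2]]
    cv2.imwrite('pics/'+n,cv2.resize(im,None,fx=s,fy=s,interpolation=cv2.INTER_CUBIC))
def hsv(c): return cv2.cvtColor(c['color'],cv2.COLOR_RGB2HSV)
E
python3 - <<'E'
from h import *
a=cap('scene');b=cap('top')
im=np.vstack([a['color'],b['color']])[...,::-1]
cv2.imwrite('pics/a.png',cv2.resize(im,None,fx=.71,fy=.71,interpolation=cv2.INTER_AREA))
cv2.imwrite('pics/s.png',a['color'][...,::-1]);cv2.imwrite('pics/t.png',b['color'][...,::-1])
for n,c in (('scene',a),('top',b)):
    print(n,-c['R'].T@c['t'],c['R'][2])
    H=hsv(c)
    for k,lo,hi in (('blue',(100,120,60),(130,255,255)),('red',(0,150,80),(6,255,255)),('green',(40,80,40),(90,255,255)),('brass',(18,80,80),(32,255,255))):
        m=cv2.inRange(H,lo,hi); nn,l,st,ce=cv2.connectedComponentsWithStats(m)
        for i in range(1,nn):
            if st[i,4]>25: print(k,st[i],ce[i].round(),np.nanmedian(c['W'][l==i],0).round(1),np.nanmin(c['W'][l==i],0).round(),np.nanmax(c['W'][l==i],0).round())
print(bot.get_obs())
E
```

```text
pics
scene [888.93055964 -75.43572959 609.00244338] [-0.55259275  0.23907593 -0.79842592]
blue [245   0  48  23 600] [266.  11.] [-1185.9   714.9  -461.2] [-1397.   633.  -545.] [-1096.   935.  -452.]
blue [270 206  15  24  44] [277. 217.] [522.6  67.7  92. ] [495.  63.  11.] [561.  92. 103.]
red [321 105  20  42 630] [330. 125.] [548.7 139.2 269.9] [208. 131.  -2.] [554. 361. 291.]
red [342 205  39  39 607] [360. 224.] [561.  220.7  22. ] [502. 205.  -2.] [600. 253.  28.]
green [ 306  180   28   64 1026] [318. 213.] [560.8 134.7  82.8] [521. 126.  14.] [565. 153. 140.]
green [266 187  12  28 149] [273. 198.] [494.1  79.   91.4] [414.  73.  -0.] [500. 113.  94.]
green [233 199  27  40 556] [244. 220.] [499.5  21.4  61.4] [471.  12.  12.] [502.  46.  94.]
green [261 237  49  55 935] [282. 269.] [613.3  31.7  57.7] [557.  16.   9.] [617. 115.  95.]
brass [223 157  20  21 177] [232. 166.] [444.3  28.4 140. ] [275.  15.  -2.] [447.  68. 161.]
brass [483 171  51  37 715] [504. 195.] [645.9 441.7  84.2] [554. 431.  -2.] [668. 583.  99.]
brass [470 202  41  28 281] [486. 221.] [647.7 439.6 
[... 2019 characters left out ...]
 18. ] [ 229. -540.    8.] [ 426. -415.   26.]
{'time': 0.1, 'joint_positions': array([ 9.71019009e-01,  3.42654304e-01,  1.52490548e+00, -1.29608248e-06,
        1.27543027e+00, -1.45986051e-01]), 'dq': array([-0.00033559, -0.00055954, -0.00204829,  0.00120262,  0.0007615 ,
        0.00051946]), 'tau': array([ 2.28141827e-03, -4.32003379e+01, -2.44696176e+01,  7.20661087e-02,
        5.24812506e-02, -4.73355090e-05]), 'tool_pos': array([229.91274823, 471.57338824, 226.11940911]), 'tcp_rot': array([-1.71589543,  1.56939892, -2.16968631]), 'contact_force': array([-0.43851891, -0.57851667, -0.72458776]), 'moment': array([ 0.04813999,  0.03819462, -0.00163564]), 'grip_width': 91.88325575867054}
```

View pics/a.png

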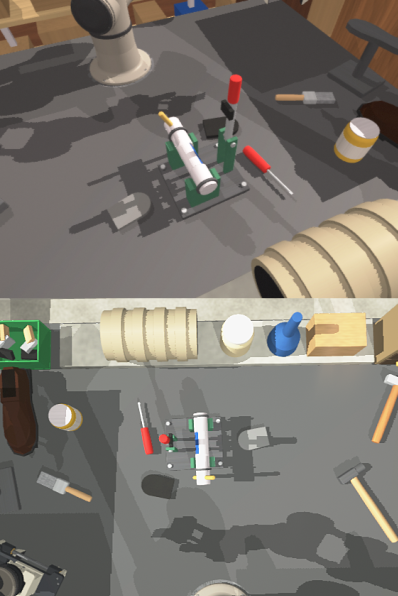

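Top view: spindle along world x (top image about col 283), brass raised tip near (295,252), red grip upright near (231,198). The fixture yaw is about 2°, the roll about -65°, and the hold-arm upright. Next I compute the tool axes.

```bash
cat >> h.py <<'E'
def tool():
    o=bot.get_obs(); return np.array(o['tool_pos']),Rn.from_euler('xyz',o['tcp_rot']).as_matrix(),o
YAW=np.radians(2.0); F0=np.array([524.5,50.5,0])
RF=Rn.from_euler('z',YAW).as_matrix()
def f2w(p): return F0+RF@np.array(p,float)
def go(pts,turn=0):
    p,R,o=tool()
    for q in pts: print('fix',q,'->shift m',((R.T@(f2w(q)-p))/1000).round(4))
E
python3 - <<'E'
from h import *
p,R,o=tool();print(p,'\n',R.round(3))
a=np.degrees(np.arctan2(R[1,1],R[0,1]));print('jaw yaw',a)
# raised tip s=60 theta 65, start clear: +20 mm in y, box half 9.5
go([(-85,60,240),(-85,25,165)])
b=cap('top');H=hsv(b)
W=b['W'];m=(np.abs(W[...,2]-92)<5)&(cv2.inRange(H,(40,80,40),(90,255,255))>0)&(W[...,0]>450)&(W[...,0]<640)
for xs in ((465,505),(580,620)):
    q=W[m&(W[...,0]>xs[0])&(W[...,0]<xs[1])];print(q.min(0),q.max(0),np.median(q,0))
E
```

```text
[229.91274823 471.57338824 226.11940911] 
 [[-0.001  0.438  0.899]
 [-0.001  0.899 -0.438]
 [-1.    -0.001 -0.   ]]
jaw yaw 63.99970525786873
fix (-85, 60, 240) ->shift m [-0.0136 -0.2363  0.3461]
fix (-85, 25, 165) ->shift m [ 0.0614 -0.2671  0.3626]
[469.39909959  14.98075126  87.12268829] [500.23119666  84.67819224  96.78717224] [484.22680103  72.05501563  92.21919951]
[583.38523945  17.83340249  87.18308079] [615.01618346  87.8297426   96.91213545] [597.98439234  52.8363881   92.23710016]
```

Request:
step_arm([
  [[-0.004, -0.022, 0.032, 7], [-0.008, -0.045, 0.065, 14], [-0.012, -0.067, 0.098, 21], [-0.014, -0.09, 0.131, 28], [-0.014, -0.112, 0.164, 35]],
], jaw=1)

```text
time: 0.57
tool_pos: [328.7, 297.5, 240.6]
tcp_rot: [-0.669, 1.57, -1.739]
contact_force: [1.1, 1.3, 0.9]
grip_width: 63.3
```

```bash
sed -i 's/radians(2.0); F0=np.array(\[524.5,50.5/radians(1.6); F0=np.array([524.5,50.9/' h.py; python3 - <<'E'
from h import *
p,R,o=tool();print(p,R.round(3),o['grip_width'],np.degrees(np.arctan2(R[1,1],R[0,1])))
go([(-85,60,240)])
E
```

```text
[328.69591875 297.50096268 240.6228396 ] [[-0.     0.877  0.48 ]
 [-0.001  0.48  -0.877]
 [-1.    -0.     0.001]] 63.27227760565475 28.69598492569809
fix (-85, 60, 240) ->shift m [0.0007 0.005  0.2182]
```

Request:
step_arm([
  [[0, 0.001, 0.04, 7], [0, 0.002, 0.08, 14], [0, 0.003, 0.12, 21], [0, 0.004, 0.16, 27], [0, 0.005, 0.2, 27]],
])

```text
time: 0.98
tool_pos: [429.6, 122.6, 240.8]
tcp_rot: [-0.123, 1.57, -1.67]
contact_force: [0.5, 0.4, 0.3]
grip_width: 29.5
```

```bash
python3 - <<'E'
from h import *
p,R,o=tool();print(p,o['grip_width'],np.degrees(np.arctan2(R[1,1],R[0,1])))
c=cap('wrist');s=cap('scene')
im=np.hstack([c['color'],cv2.resize(s['color'][100:310,180:460],(560,420))])[...,::-1]
cv2.imwrite('pics/b.png',cv2.resize(im,None,fx=.71,fy=.71,interpolation=cv2.INTER_AREA))
H=hsv(c);W=(c['W']-F0)@RF
for k,lo,hi in (('blue',(100,120,60),(130,255,255)),('brass',(15,80,80),(35,255,255))):
  m=(cv2.inRange(H,lo,hi)>0)&(np.abs(W[...,0])<115)&(np.abs(W[...,1])<90)&(W[...,2]>50)
  q=W[m];print(k,len(q),*(np.percentile(q,[2,50,98],axis=0).round(1) if len(q) else []))
  if len(q)>20:
    q=q[:,1:];e=np.linalg.svd(q-q.mean(0),full_matrices=False)[2][0];print(e,np.degrees(np.arctan2(e[1],-e[0])))
go([(-85,55,240),(-85,38,155)])
E
```

```text
[429.57877453 122.56788634 240.75880163] 29.496709465045754 1.3683102146186172
blue 839 [-13.8  10.8  89.8] [17.4 14.3 98. ] [ 46.7  17.8 105.7]
[-0.39184725  0.92003029] 66.9305105936924
brass 540 [-111.2  -32.1   51.6] [-86.6  -6.3 120.4] [-76.8  83.5 316.5]
[0.09985362 0.99500214] 95.73074138332866
fix (-85, 55, 240) ->shift m [0.0005 0.0061 0.0167]
fix (-85, 38, 155) ->shift m [0.0856 0.0061 0.0335]
```

View pics/b.png

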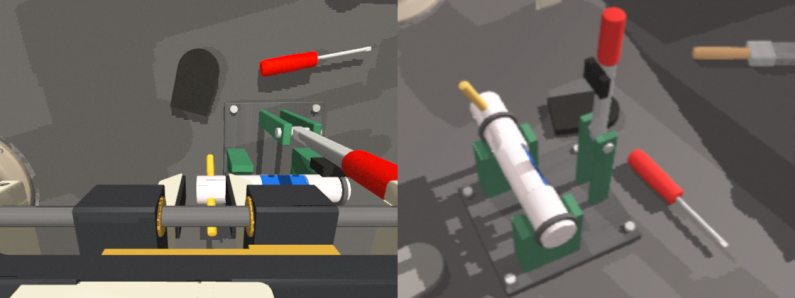

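The wrist view shows the jaws above the spindle's brass bar with the blue flat beside them. The flat tilt from depth is about 67°. Next I descend on the bar's +y side.

Request:
step_arm([
  [[0.02, 0.003, 0.025, 0], [0.04, 0.006, 0.045, 0], [0.065, 0.006, 0.052, 0], [0.09, 0.006, 0.052, 0], [0.09, 0.006, 0.052, 0]],
])

```text
time: 1.5
tool_pos: [435.6, 68.1, 146.8]
tcp_rot: [-1.358, 1.563, -2.906]
contact_force: [-0.8, -0.0, -0.4]
grip_width: 0.2
```

```bash
cat >> h.py <<'E'
def arc(ths,s=58,a=6,c=(0,95),x=-85,off=9.5,pen=0):
    for t in ths:
        r=np.radians(t)
        go([(x, c[0]-s*np.cos(r)+(a-pen)*np.sin(r)+off, c[1]+s*np.sin(r)+(a-pen)*np.cos(r))])
E
python3 - <<'E'
from h import *
p,R,o=tool();print((p-F0)@RF,o['grip_width'],o['contact_force'])
arc([67,60,50,40,30,20,10,0])
E
```

```text
[-88.37620209  19.63719099 146.80259438] 0.2015272926599927 [-0.81910283 -0.02185765 -0.43005844]
fix (-85, np.float64(-7.639376331663232), np.float64(150.73366827117718)) ->shift m [-0.0039  0.0035  0.0273]
fix (-85, np.float64(-14.303847577293375), np.float64(148.22947341949742)) ->shift m [-0.0014  0.0035  0.0339]
fix (-85, np.float64(-23.185414703105415), np.float64(143.28730335901997)) ->shift m [0.0036 0.0036 0.0428]
fix (-85, np.float64(-31.07385204278149), np.float64(136.87794802053313)) ->shift m [0.01   0.0037 0.0507]
fix (-85, np.float64(-37.729473419497445), np.float64(129.19615242270663)) ->shift m [0.0177 0.0038 0.0573]
fix (-85, np.float64(-42.95005114562868), np.float64(120.47532403760424)) ->shift m [0.0264 0.0039 0.0625]
fix (-85, np.float64(-46.576960608706486), np.float64(110.9804408227552)) ->shift m [0.0359 0.004  0.0661]
fix (-85, np.float64(-48.5), np.float64(101.0)) ->shift m [0.0459 0.0041 0.068 ]
```

Request:
step_arm([
  [[-0.004, 0.003, 0.015, 0], [-0.004, 0.003, 0.027, 0], [-0.001, 0.003, 0.034, 0], [0.001, 0.003, 0.039, 0], [0.004, 0.003, 0.043, 0]],
])

```text
time: 1.92
tool_pos: [440.0, 25.3, 143.6]
tcp_rot: [-1.32, 1.564, -2.868]
contact_force: [-0.1, 1.1, 3.4]
grip_width: 0.8
```

```bash
cat >> h.py <<'E'
def roll(cams=('wrist','scene','top')):
    for n in cams:
        c=cap(n);H=hsv(c);W=(c['W']-F0)@RF
        m=(cv2.inRange(H,(100,120,60),(130,255,255))>0)&(W[...,0]>-25)&(W[...,0]<60)&(np.abs(W[...,1])<30)&(W[...,2]>80)&(W[...,2]<125)
        q=W[m]
        if len(q)<20: print(n,len(q));continue
        nrm=np.linalg.svd(q-q.mean(0),full_matrices=False)[2][2]; nrm*=np.sign(nrm[2]) if abs(nrm[2])>.3 else np.sign(nrm[1])
        e=np.linalg.svd((q-q.mean(0))[:,1:],full_matrices=False)[2][0]
        print(n,len(q),'med',np.median(q,0).round(1),'min',q.min(0).round(1),'max',q.max(0).round(1),'n',nrm.round(3),'theta',np.degrees(np.arctan2(nrm[1],nrm[2])).round(1),np.degrees(np.arctan(-e[1]/e[0])).round(1),'from centre',np.degrees(np.arctan2(np.median(q[:,1]),np.median(q[:,2])-95)).round(1))
E
python3 - <<'E'
from h import *
p,R,o=tool();print((p-F0)@RF,o['contact_force'])
roll()
arc([45,40,30,20,10,0])
E
```

```text
[-85.14639059 -23.2316561  143.55257509] [-0.13988271  1.14575055  3.3769584 ]
wrist 3269 med [ 16.4  10.6 105.1] min [-16.1   2.7  92.4] max [ 49.   19.1 115.6] n [-0.006  0.793  0.61 ] theta 52.4 52.4 from centre 46.4
scene 158 med [ 14.8  11.2 102.7] min [-14.8   3.8  93.1] max [ 46.3  18.6 112.6] n [-0.008  0.786  0.618] theta 51.9 51.9 from centre 55.4
top 115 med [ 31.3  13.2 102.4] min [-13.4   4.6  90.7] max [ 48.4  19.5 115.8] n [0.003 0.809 0.588] theta 54.0 53.9 from centre 60.7
fix (-85, np.float64(-27.269552621700477), np.float64(140.25483399593904)) ->shift m [0.0027 0.0006 0.004 ]
fix (-85, np.float64(-31.07385204278149), np.float64(136.87794802053313)) ->shift m [0.0061 0.0007 0.0078]
fix (-85, np.float64(-37.729473419497445), np.float64(129.19615242270663)) ->shift m [0.0138 0.0008 0.0145]
fix (-85, np.float64(-42.95005114562868), np.float64(120.47532403760424)) ->shift m [0.0225 0.0009 0.0197]
fix (-85, np.float64(-46.576960608706486), np.float64(110.9804408227552)) ->shift m [0.032  0.001  0.0233]
fix (-85, np.float64(-48.5), np.float64(101.0)) ->shift m [0.042  0.001  0.0252]
```

Request:
step_arm([
  [[0.003, 0.0006, 0.004, 0], [0.006, 0.0007, 0.008, 0], [0.01, 0.0007, 0.0115, 0], [0.014, 0.0008, 0.0145, 0], [0.0185, 0.0008, 0.0175, 0]],
])

```text
time: 2.48
tool_pos: [440.6, 7.5, 124.0]
tcp_rot: [-1.371, 1.563, -2.919]
contact_force: [1.0, 1.3, 1.0]
grip_width: 0.5
```

```bash
python3 - <<'E'
from h import *
p,R,o=tool();print((p-F0)@RF,o['contact_force'])
roll(('wrist','scene'))
arc([25,20,15,10,5,0])
E
```

```text
[-85.06823569 -41.08627267 123.99279056] [1.03554779 1.29096485 1.0111093 ]
wrist 5471 med [ 16.5   5.4 109.1] min [-16.6  -6.3 101.4] max [ 48.8  17.  116.1] n [-0.002  0.425  0.905] theta 25.2 25.2 from centre 20.8
scene 364 med [ 16.9   5.4 107.7] min [-15.   -5.2 100.4] max [ 48.6  17.8 114.3] n [-0.002  0.42   0.907] theta 24.8 24.8 from centre 23.2
fix (-85, np.float64(-40.5301420776815), np.float64(124.94970590318047)) ->shift m [-0.0014  0.0005 -0.0007]
fix (-85, np.float64(-42.95005114562868), np.float64(120.47532403760424)) ->shift m [0.0031 0.0006 0.0017]
fix (-85, np.float64(-44.970783654150836), np.float64(115.80705957368062)) ->shift m [0.0078 0.0006 0.0037]
fix (-85, np.float64(-46.576960608706486), np.float64(110.9804408227552)) ->shift m [0.0126 0.0007 0.0053]
fix (-85, np.float64(-47.756358032835294), np.float64(106.03220126791466)) ->shift m [0.0176 0.0007 0.0065]
fix (-85, np.float64(-48.5), np.float64(101.0)) ->shift m [0.0226 0.0008 0.0072]
```

Request:
step_arm([
  [[0.004, 0.0005, 0.002, 0], [0.008, 0.0006, 0.004, 0], [0.012, 0.0006, 0.0052, 0], [0.0165, 0.0007, 0.0062, 0], [0.0185, 0.0007, 0.0065, 0]],
])

```text
time: 3.0
tool_pos: [440.8, 0.6, 104.5]
tcp_rot: [-1.407, 1.561, -2.956]
contact_force: [-0.3, 1.0, 2.2]
grip_width: 0.4
```

```bash
python3 - <<'E'
from h import *
p,R,o=tool();print((p-F0)@RF,o['contact_force'])
roll(('wrist','scene'))
arc([5,2,0,-2])
E
```

```text
[-85.09842612 -47.90743998 104.47106765] [-0.31863364  1.03110476  2.21658659]
wrist 6376 med [ 12.9   0.3 110.4] min [-16.4 -13.  107.7] max [ 43.1  12.9 113.6] n [-0.     0.063  0.998] theta 3.6 3.6 from centre 1.0
scene 461 med [ 16.9   0.  109.5] min [-15.4 -12.1 106.2] max [ 49.1  13.4 112.8] n [0.    0.067 0.998] theta 3.9 3.9 from centre 0.1
fix (-85, np.float64(-47.756358032835294), np.float64(106.03220126791466)) ->shift m [-0.0014  0.0002 -0.0001]
fix (-85, np.float64(-48.25527098689255), np.float64(103.02051577085963)) ->shift m [0.0016 0.0002 0.0004]
fix (-85, np.float64(-48.5), np.float64(101.0)) ->shift m [0.0036 0.0002 0.0006]
fix (-85, np.float64(-48.674064947322556), np.float64(98.97217415336952)) ->shift m [0.0057 0.0002 0.0008]
```

Request:
step_arm([
  [[0.001, 0, 0, 0], [0.002, 0, 0.0002, 0], [0.003, 0, 0.0004, 0], [0.003, 0, 0.0004, 0], [0.003, 0, 0.0004, 0]],
])

```text
time: 3.52
tool_pos: [440.7, 0.3, 101.7]
tcp_rot: [-1.396, 1.561, -2.945]
contact_force: [0.5, -0.5, 1.4]
grip_width: 0.1
```

```bash
python3 - <<'E'
from h import *
p,R,o=tool();print((p-F0)@RF,o['contact_force'])
roll(('wrist','scene'));roll(('wrist','scene'))
E
```

```text
[-85.13347965 -48.27945987 101.69405283] [ 0.54399344 -0.49483583  1.37432277]
wrist 6286 med [ 11.8  -0.5 110.4] min [-16.7 -13.7 108.3] max [ 41.5  12.1 114.1] n [-0.001  0.011  1.   ] theta 0.6 0.6 from centre -1.8
scene 467 med [ 17.9  -0.6 109.5] min [-14.2 -12.9 107. ] max [ 47.9  11.9 112.8] n [0.002 0.017 1.   ] theta 1.0 0.9 from centre -2.3
wrist 6273 med [ 11.8  -0.5 110.4] min [-16.7 -13.6 108.1] max [ 41.7  12.1 112.5] n [0.    0.011 1.   ] theta 0.6 0.6 from centre -1.9
scene 468 med [ 17.5  -0.8 109.5] min [-15.  -13.2 107.3] max [ 48.7  12.  112. ] n [0.004 0.014 1.   ] theta 0.8 0.8 from centre -3.1
```

Request:
step_arm([
  [[0.0004, 0, 0, 0], [0.0007, 0, 0, 0], [0.0007, 0, 0, 0], [0.0007, 0, 0, 0], [0.0007, 0, 0, 0]],
])

```text
time: 4.13
tool_pos: [440.8, 0.2, 101.1]
tcp_rot: [-1.382, 1.561, -2.931]
contact_force: [0.2, -0.3, 3.2]
grip_width: 0.5
```

Request:
step_arm([
  [[-0.02, 0, 0, 0], [-0.05, 0, 0, 0], [-0.09, 0, 0, 0], [-0.13, 0, 0, 0], [-0.16, 0, 0, 0]],
])

```text
time: 4.55
tool_pos: [442.5, 0.6, 263.9]
tcp_rot: [-1.307, 1.563, -2.856]
contact_force: [0.4, -0.2, 0.6]
grip_width: 0.6
```

```bash
python3 - <<'E'
from h import *
p,R,o=tool();print((p-F0)@RF,o['contact_force'],np.degrees(np.arctan2(R[1,1],R[0,1])))
roll();roll(('wrist','scene'))
for n in('scene','top','wrist'):
    c=cap(n);H=hsv(c);W=(c['W']-F0)@RF
    m=((H[...,0]<6)|(H[...,0]>174))&(H[...,1]>150)&(H[...,2]>60)&(abs(W[...,0]-20)<30)&(W[...,2]>160)
    q=W[m];print(n,len(q),*(np.percentile(q,[1,50,99],axis=0).round(1) if len(q) else []))
E
```

```text
[-83.36823782 -47.95350248 263.89230477] [ 0.3983363  -0.23513824  0.57250126] 1.2565657172907942
wrist 1836 med [ 16.2  -0.6 110.4] min [-16.1 -13.8 108. ] max [ 48.5  11.5 113. ] n [0. 0. 1.] theta 0.0 0.0 from centre -2.2
scene 470 med [ 18.1  -0.8 109.4] min [-14.3 -13.1 106.8] max [ 48.2  11.5 111.6] n [-0.001  0.002  1.   ] theta 0.1 0.1 from centre -3.3
top 263 med [ 23.9  -0.4 109.5] min [ -1.1 -11.7 104.5] max [ 48.8  11.4 115.2] n [0.019 0.009 1.   ] theta 0.5 0.6 from centre -1.5
wrist 1838 med [ 16.1  -0.7 110.5] min [-15.7 -13.9 108. ] max [ 48.2  11.4 112.8] n [-0.002  0.003  1.   ] theta 0.2 0.2 from centre -2.7
scene 468 med [ 17.7  -0.7 109.5] min [-14.7 -13.3 107.3] max [ 48.8  11.6 111.9] n [-0.005  0.014  1.   ] theta 0.8 0.8 from centre -2.9
scene 605 [ 12.1  80.  237.4] [ 26.7  87.2 271.1] [ 31.  100.1 290. ]
top 154 [  8.8  81.8 226.5] [ 17.7  89.9 287.9] [ 28.1 102.  292.6]
wrist 0
```

Request:
step_arm([
  [[-0.04, 0, 0, 0], [-0.075, 0.02, -0.01, 0], [-0.08, 0.04, -0.045, 0], [-0.08, 0.06, -0.08, 0], [-0.08, 0.08, -0.115, 0]],
])

```text
time: 5.37
tool_pos: [520.9, 118.7, 338.0]
tcp_rot: [-1.477, 1.558, -3.027]
contact_force: [0.8, -0.6, 0.7]
grip_width: 0.5
```

```bash
python3 - <<'E'
from h import *
p,R,o=tool();print((p-F0)@RF,o['contact_force'])
go([(20,142,335),(20,135,250)])
E
```

```text
[ -1.75500355  67.87531922 338.04022912] [ 0.82105427 -0.57378895  0.72560373]
fix (20, 142, 335) ->shift m [ 0.0027  0.0212 -0.0743]
fix (20, 135, 250) ->shift m [ 0.0877  0.0224 -0.0674]
```

Request:
step_arm([
  [[0, 0.01, -0.037, 0], [0.001, 0.021, -0.074, 0], [0.03, 0.021, -0.074, 0], [0.06, 0.022, -0.071, 0], [0.085, 0.022, -0.068, 0]],
])

```text
time: 5.78
tool_pos: [539.6, 187.9, 249.1]
tcp_rot: [-1.452, 1.554, -3.0]
contact_force: [0.7, -0.1, -0.4]
grip_width: 0.2
```

```bash
python3 - <<'E'
from h import *
p,R,o=tool();print((p-F0)@RF,o['contact_force'])
c=cap('scene');save(c,'c.png',(180,0,460,250),2)
arc([90,80,70,60,50,40],s=140,a=11,c=(90,125),x=20)
E
```

```text
[ 18.87707189 136.48374821 249.13695253] [ 0.67229525 -0.10810564 -0.36196924]
fix (20, np.float64(110.49999999999999), np.float64(265.0)) ->shift m [-0.0209  0.0031  0.0247]
fix (20, np.float64(86.02214040976403), np.float64(264.78321537604535)) ->shift m [-0.0206  0.0033  0.0491]
fix (20, np.float64(61.95379876305136), np.float64(260.31918848660956)) ->shift m [-0.0161  0.0035  0.0732]
fix (20, np.float64(39.02627944162881), np.float64(251.7435565298214)) ->shift m [-0.0074  0.0039  0.0961]
fix (20, np.float64(17.936223518193245), np.float64(239.31688574320884)) ->shift m [0.0051 0.0044 0.1171]
fix (20, np.float64(-0.6755583301049857), np.float64(223.41675423042426)) ->shift m [0.0211 0.0049 0.1357]
```

View pics/c.png

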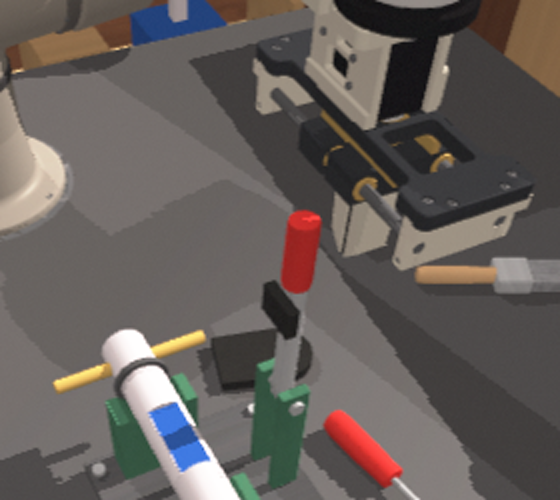

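The picture shows fingers behind the upright red grip at (300,250), the bar level, and the blue flat on top. I push the arm over next.

Request:
step_arm([
  [[-0.012, 0.003, 0.015, 0], [-0.018, 0.003, 0.03, 0], [-0.018, 0.0033, 0.046, 0], [-0.017, 0.0035, 0.062, 0], [-0.0135, 0.0035, 0.078, 0]],
])

```text
time: 6.25
tool_pos: [542.9, 108.4, 258.0]
tcp_rot: [-1.462, 1.545, -3.012]
contact_force: [1.1, 1.7, -0.3]
grip_width: 0.7
```

```bash
python3 - <<'E'
from h import *
p,R,o=tool();print((p-F0)@RF,o['contact_force'])
arc([70,65,60,50,40,30,20,10],s=140,a=11,c=(90,125),x=20)
E
```

```text
[ 19.95686026  56.96031622 257.98100168] [ 1.07929831  1.7439828  -0.25176602]
fix (20, np.float64(61.95379876305136), np.float64(260.31918848660956)) ->shift m [-0.0024 -0.0001 -0.005 ]
fix (20, np.float64(50.30282901370523), np.float64(256.5318910642787)) ->shift m [0.0015 0.0001 0.0067]
fix (20, np.float64(39.02627944162881), np.float64(251.7435565298214)) ->shift m [0.0063 0.0003 0.0179]
fix (20, np.float64(17.936223518193245), np.float64(239.31688574320884)) ->shift m [0.0188 0.0008 0.039 ]
fix (20, np.float64(-0.6755583301049857), np.float64(223.41675423042426)) ->shift m [0.0347 0.0013 0.0575]
fix (20, np.float64(-16.24355652982142), np.float64(204.52627944162882)) ->shift m [0.0536 0.0019 0.0731]
fix (20, np.float64(-28.294745333444816), np.float64(183.2194388942386)) ->shift m [0.075  0.0026 0.085 ]
fix (20, np.float64(-36.4629554673729), np.float64(160.14363015650454)) ->shift m [0.0981 0.0032 0.0931]
```

Request:
step_arm([
  [[0.003, 0.0002, 0.011, 0], [0.009, 0.0004, 0.0225, 0], [0.0165, 0.0006, 0.0355, 0], [0.024, 0.001, 0.046, 0], [0.033, 0.0013, 0.056, 0]],
])

```text
time: 6.67
tool_pos: [544.6, 51.2, 224.4]
tcp_rot: [-1.457, 1.545, -3.006]
contact_force: [0.3, 0.8, 1.1]
grip_width: 0.7
```

```bash
python3 - <<'E'
from h import *
p,R,o=tool();print((p-F0)@RF,o['contact_force'])
arc([40,35,30,25,20,15,10,5,0],s=140,a=11,c=(90,125),x=20)
E
```

```text
[ 2.01013399e+01 -2.13298444e-01  2.24411245e+02] [0.26004996 0.81121153 1.077165  ]
fix (20, np.float64(-0.6755583301049857), np.float64(223.41675423042426)) ->shift m [ 0.001  -0.0001  0.0005]
fix (20, np.float64(-8.871945400597351), np.float64(214.31137357632537)) ->shift m [0.0101 0.0002 0.0086]
fix (20, np.float64(-16.24355652982142), np.float64(204.52627944162882)) ->shift m [0.0199 0.0005 0.016 ]
fix (20, np.float64(-22.734289305983303), np.float64(194.13594230110107)) ->shift m [0.0303 0.0008 0.0224]
fix (20, np.float64(-28.294745333444816), np.float64(183.2194388942386)) ->shift m [0.0413 0.0012 0.028 ]
fix (20, np.float64(-32.882606184341824), np.float64(171.85985040353268)) ->shift m [0.0526 0.0015 0.0325]
fix (20, np.float64(-36.4629554673729), np.float64(160.14363015650454)) ->shift m [0.0643 0.0018 0.0361]
fix (20, np.float64(-39.008544562620145), np.float64(148.15994566368136)) ->shift m [0.0763 0.0021 0.0386]
fix (20, np.float64(-40.5), np.float64(136.0)) ->shift m [0.0885 0.0025 0.04  ]
```

Request:
step_arm([
  [[0.009, 0.0002, 0.008, 0], [0.018, 0.0005, 0.015, 0], [0.028, 0.0008, 0.021, 0], [0.038, 0.0011, 0.0265, 0], [0.048, 0.0014, 0.031, 0]],
])

```text
time: 7.08
tool_pos: [545.4, 19.6, 175.4]
tcp_rot: [-1.458, 1.545, -3.008]
contact_force: [0.1, 1.4, 0.5]
grip_width: 0.7
```

```bash
python3 - <<'E'
from h import *
p,R,o=tool();print((p-F0)@RF,o['contact_force'])
roll(('scene','top'))
arc([15,10,5,3,2,1,0],s=140,a=11,c=(90,125),x=20)
E
```

```text
[ 20.01146169 -31.84168137 175.37301187] [0.14420572 1.35066272 0.52906737]
scene 209 med [ 34.4  -0.9 109.3] min [ 20.7 -13.2 107.1] max [ 49.1  11.7 111.8] n [-0.006  0.017  1.   ] theta 1.0 1.0 from centre -3.8
top 8
fix (20, np.float64(-32.882606184341824), np.float64(171.85985040353268)) ->shift m [0.0024 0.0011 0.001 ]
fix (20, np.float64(-36.4629554673729), np.float64(160.14363015650454)) ->shift m [0.0142 0.0015 0.0046]
fix (20, np.float64(-39.008544562620145), np.float64(148.15994566368136)) ->shift m [0.0261 0.0019 0.0071]
fix (20, np.float64(-39.73243934696796), np.float64(143.31195875631244)) ->shift m [0.031  0.002  0.0078]
fix (20, np.float64(-40.03082131894589), np.float64(140.87922863556017)) ->shift m [0.0334 0.0021 0.0081]
fix (20, np.float64(-40.286700851084646), np.float64(138.44166154794)) ->shift m [0.0359 0.0022 0.0083]
fix (20, np.float64(-40.5), np.float64(136.0)) ->shift m [0.0383 0.0023 0.0085]
```

Request:
step_arm([
  [[0.008, 0.0012, 0.003, 0], [0.016, 0.0015, 0.005, 0], [0.023, 0.0018, 0.0065, 0], [0.029, 0.002, 0.0075, 0], [0.032, 0.002, 0.008, 0]],
])

```text
time: 7.6
tool_pos: [545.2, 11.5, 141.2]
tcp_rot: [-1.487, 1.54, -3.037]
contact_force: [0.2, 1.3, 0.8]
grip_width: -0.1
```

```bash
python3 - <<'E'
from h import *
p,R,o=tool();print((p-F0)@RF,o['contact_force'])
E
```

```text
[ 19.59856558 -39.95171671 141.23682976] [0.21855846 1.28129013 0.76697064]
```

Request:
step_arm([
  [[0.001, 0, 0, 0], [0.002, 0, 0, 0], [0.003, 0, 0, 0], [0.004, 0, 0, 0], [0.005, 0, 0, 0]],
])

```text
time: 8.02
tool_pos: [545.2, 11.5, 136.4]
tcp_rot: [-1.481, 1.54, -3.031]
contact_force: [-0.5, -0.4, 0.6]
grip_width: 0.6
```

Request:
step_arm([
  [[0.0005, 0, 0, 0], [0.001, 0, 0, 0], [0.0015, 0, 0, 0], [0.0015, 0, 0, 0], [0.0015, 0, 0, 0]],
])

```text
time: 8.43
tool_pos: [545.3, 11.5, 136.0]
tcp_rot: [-1.47, 1.541, -3.02]
contact_force: [-3.2, -1.4, 8.6]
grip_width: 0.1
```

Request:
step_arm([
  [[0.001, 0, 0, 0], [0.002, 0, 0, 0], [0.0025, 0, 0, 0], [0.0025, 0, 0, 0], [0.0025, 0, 0, 0]],
])

```text
time: 8.85
tool_pos: [545.3, 11.5, 135.8]
tcp_rot: [-1.449, 1.543, -2.999]
contact_force: [-6.7, 0.1, 17.6]
grip_width: -0.2
```

Request:
step_arm([
  [[-0.005, 0, 0, 0], [-0.03, 0, 0, 0], [-0.07, 0, 0, 0], [-0.11, 0, 0, 0], [-0.15, 0, 0, 0]],
])

```text
time: 9.27
tool_pos: [549.0, 12.2, 287.4]
tcp_rot: [-1.461, 1.542, -3.011]
contact_force: [2.0, 0.3, -0.0]
grip_width: 0.4
```

Request:
step_arm([
  [[-0.02, -0.035, 0, 0], [-0.03, -0.07, 0, 0], [-0.03, -0.105, 0, 0], [-0.03, -0.14, 0, 0], [-0.03, -0.14, 0, 0]],
])

```text
time: 9.68
tool_pos: [404.9, 10.0, 322.1]
tcp_rot: [-1.47, 1.541, -3.02]
contact_force: [1.2, 0.2, 0.9]
grip_width: 0.2
```

```bash
python3 - <<'E'
from h import *
p,R,o=tool();print((p-F0)@RF,o['contact_force'])
roll()
a=cap('scene');b=cap('top')
for n,c in(('scene',a),('top',b)):
    H=hsv(c);W=(c['W']-F0)@RF
    m=((H[...,0]<6)|(H[...,0]>174))&(H[...,1]>150)&(H[...,2]>60)&(abs(W[...,0]-20)<30)&(W[...,2]>110)&(W[...,1]<60)
    q=W[m];print(n,len(q),np.percentile(q,[2,50,98],axis=0).round(1))
    t=q[abs(q[:,0]-20)<4];print('top line slope(rad)',-np.polyfit(t[:,1],t[:,2],1)[0])
    s=(abs(W[...,0]-20)<5)&(W[...,1]>-20)&(W[...,1]<75)&(W[...,2]>118)&(W[...,2]<150);t=W[s]
    if len(t)>20:print('bar slope',-np.polyfit(t[:,1],t[:,2],1)[0],np.median(t[:,2]))
im=np.hstack([cv2.resize(a['color'][130:340,180:460],(560,420)),cv2.resize(b['color'][120:330,150:430],(560,420))])[...,::-1]
cv2.imwrite('pics/d.png',cv2.resize(im,None,fx=.71,fy=.71,interpolation=cv2.INTER_AREA))
E
```

```text
[-120.7236953   -37.52698829  322.08218919] [1.20773576 0.17652855 0.89514191]
wrist 532 med [ -2.8  -0.4 110.4] min [-15.7 -13.9 108. ] max [ 48.4  11.6 120.8] n [-0.017 -0.014  1.   ] theta -0.8 -1.0 from centre -1.4
scene 165 med [ 37.6  -1.  109.4] min [-15.1 -13.3 107.4] max [ 48.1  11.5 119.1] n [0.007 0.028 1.   ] theta 1.6 1.6 from centre -4.0
top 113 med [ 37.3   2.1 109.8] min [-13.9 -11.3 106.2] max [ 48.8  10.4 122.4] n [-0.007 -0.088  0.996] theta -5.0 -4.5 from centre 8.1
scene 517 [[ 13.4 -75.5 120.9]
 [ 26.1 -49.7 132.5]
 [ 31.1 -23.1 135.9]]
top line slope(rad) -0.010697664903924174
bar slope 0.0047014188954471415 130.17874860737052
top 264 [[ 10.1 -72.7 126. ]
 [ 19.6 -48.2 133.3]
 [ 29.7 -22.2 138.8]]
top line slope(rad) 0.015018549752838114
bar slope -0.00870942600932143 130.58759017913087
```

View pics/d.png

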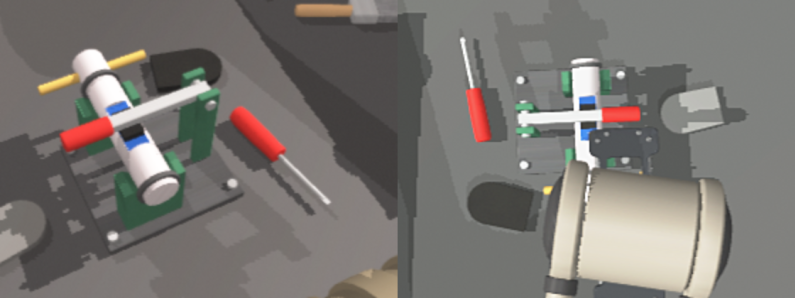

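The arm is level on the flat (bar top about 130–131 mm, expected 131), and the heels and driver have not moved.

```bash
python3 -c "
from plant import bot
print(bot.close_job())"
```

```text
the job is handed in; nothing more can be done
None
```

I rolled the spindle up by the raised end of its brass bar until the blue flat faced up. I then took the hand away, swung the hold-down arm over, pressed it onto the flat (17.6 N at the wrist) and retracted. The job is handed in at about 10 s of robot time; the hand-in gave no verdict.

**Spindle:** after the hand left the bar, and before the arm came down, the flat measured 0 to 0.8° off vertical in the wrist, scene and top views.

**Hold-down arm:** in the last check it lay level to within about 0.01 rad. Its top was at 130–131 mm, where 131 mm is expected with the pad fully down. Under the press it stopped firmly where a level arm should.

**Bystanders:** I never went near the two heels and the screwdriver, and they look unmoved in the last picture. I did not measure their positions.

**Readings that disagreed:** with the pad on, the flat is mostly covered and its roll estimates scatter:
- wrist: −0.8°
- scene: 1.6°
- top: −5°, from only 113 pixels

The slope of the red grip's top line also varied between −0.011 and 0.015 rad by camera. I took both as measurement noise, because the level bar and the arm height agree.

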